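# Snap the cap onto the storage box and hold the seal squeezed

### The job

Pick up the loose orange cap from the chopping board and press it, open side down, onto the bare steel stud of the storage box that has no cap yet, until it clicks over the sprung balls. Keep pressing after the click so that the black seal under the cap is squeezed well down, and finish like that: still pressing the cap down with the gripper, without letting go or easing off. Leave the green mug, the salt shaker and the mustard jar where they stand.

Things in the scene. Friction and masses are not known exactly. Their poses are not given: they have to be found in the camera images.
- cap: loose orange round cap, 44 mm diameter, 38 mm high, 40 g, standing open side down on the board. Origin: centre of its open lower rim, z up through its closed top. Its top 10 mm (28 to 38 mm above the rim) is the widest band, to grip; the fluted skirt is 42 mm across. Inside, a lip of 28 mm bore fills the lowest 5 mm; above it the bore is 37 mm, closed 28 mm above the rim
- box: white storage box with grey lid, 120 (x) x 100 (y) x 55 mm, fixed to the worktop, its stud bare. Origin: centre of its underside, z up. The cap's rim meets the stud's balls about 23 mm above the lid; a push of some 9 to 12 N takes its lip over them, then the force drops (click) and the rim reaches the seal 6 mm above the lid
- stud (a point): foot of the bare steel stud on that box's lid, on the stud's axis: 20 mm from the box's centre along the box's +x, 55 mm above the worktop; z up. The stud is 24 mm across and 28 mm tall, coned to 14 mm over its top 6 mm. Four sprung balls stick out of its sides, centred 17.5 mm above the lid, 34 mm across them
- seal (a joint): travel of the sprung black seal ring (28 to 47 mm diameter) round the stud's foot, in m: 0 = free (its top 6 mm above the lid), 0.004 = squeezed fully down, where it stops hard. About 3 N starts it, 11 N squeezes it fully; it springs back when the push ends
- capped_box: a second box just like the first, also fixed, whose stud already carries an orange cap, top 99 mm above the worktop. Not to be used. Origin: centre of its underside
- board: beech chopping board, 296 (x) x 268 (y) x 28 mm, fixed; origin: centre of its underside. A lemon 58 mm high is fixed on its far left part
- mug: green mug, 81 x 120 x 94 mm, loose, on the right; bystander. Origin: centre of its underside
- salt: glass salt shaker with grey top, 44 mm diameter, 90 mm high, loose, behind the boxes; bystander. Origin: centre of its underside
- mustard: mustard jar with cream lid, 50 mm diameter, 106 mm high, loose, behind the boxes; bystander. Origin: centre of its underside
Mind the look-alikes: they are no part of the job. What is shaped like the cap but purple or turquoise is not meant.

How it is judged:
On the way, in this order (a step that is already met when the one before it is completed fails the run):
1. the cap is lifted clear of the board in the gripper (z of cap in the frame of board above 0.06 m and contact force between the fingers and cap above 1 N), for 0.1 s.
2. the cap has clicked over the balls of the bare stud: its rim less than 7 mm above the lid, centred within 4 mm, upright within 0.12 rad (z of cap in the frame of stud below 0.007 m and horizontal distance between cap and stud below 0.004 m and angle between cap's own z axis and vertical below 0.12 rad), for 0.1 s.
At the end, for the whole second after the job is handed in: the cap sits upright (within 0.12 rad) and centred (within 4 mm) on the bare stud, clicked on, its rim less than 5.5 mm above the lid; the gripper still presses it (more than 3 N on the cap, more than 4 N from cap to box) so that the seal stays squeezed by more than 2 mm (value of joint seal above 0.002 m and z of cap in the frame of stud below 0.0055 m and horizontal distance between cap and stud below 0.004 m and angle between cap's own z axis and vertical below 0.12 rad and contact force between cap and box above 4 N and contact force between the fingers and cap above 3 N); the arm keeps its last pose, push and grip.
It fails at once if the green mug is moved by more than 3 cm (distance of mug from where it was at the start of the episode above 0.03 m).
It fails at once if the salt shaker is moved by more than 3 cm (distance of salt from where it was at the start of the episode above 0.03 m).
It fails at once if the mustard jar is moved by more than 3 cm (distance of mustard from where it was at the start of the episode above 0.03 m).
It also fails if it takes over 38 s, if anything falls off the work surface, if the arm or the gripper's body presses on something with over 40 N, if the wrist force passes 120 N, or if a joint passes its speed limit or range.

### The arm

A 6-joint arm with a two-finger parallel gripper is mounted at the origin on a cart in front of the work surface, level with it; the furniture and walls round the work are solid. World frame = base frame: x ahead of the robot, y to its left, z up, the work surface at z = 0. Lengths are in m, angles in rad, forces in N, time in s.
With the tool pointing down it reaches from about 0.225 to 0.875 m from the base axis. Payload 3.4 kg.
Tool frame: the origin (TCP) lies on the centre line of the jaws, within the pads' length; the fingertips stand 17 mm ahead of it and the grasp point (between the pads) lies 2 mm behind it; z points along the fingers, y is the line along which they close (so a half turn about z gives the same grasp; the last joint's range is limited). The gripper opens to 85 mm and grips with 20 to 120 N. Pads are 22 mm wide; open, the fingers measure 114 mm over their backs; the gripper's body (76 mm by 85 mm) begins 54 mm behind the grasp point. The pads swing forward as they close: fully open they stand 13 mm farther back than shut.
Start: joints at [1.013, 0.276, 1.505, -0, 1.361, -0.121], TCP at [0.243, 0.521, 0.248] pointing down, gripper open.
Joint ranges: [-2.89, 2.89], [-0.75, 2.08], [0.22, 2.7], [-1.18, 4.32], [0.11, 2.71], [-2.7, 2.7]. Speed limits (rad/s): [2.57, 2.57, 3.14, 3.14, 3.14, 3.14].

### API

Orientations are given as a unit quaternion [w, x, y, z].
In Python, from rig import manip gives the robot as it stands.
- The arm moves only by the tool move_arm, never from a script. Its argument "steps" is one flat list of numbers, 7 for each row, row after row: the turn, a rotation vector about the world's x, y, z normalised to -1 to 1, where 1 is 360 degrees, then the shift along the world's x, y, z normalised to -1 to 1, where 1 is 1 m, then the opening, from -1 (shut) to 1 (fully open). A call has exactly 10 rows; each row is the pose to reach, as a shift and turn from the pose commanded when the call began, turning the shorter way round; what a row does not reach only later rows make up. A row lasts 1/10 s, in which the tool goes at most 50 mm and 8.59 degrees, less where a joint would pass 70% of its speed; a pose out of reach is approached as far as the arm can. A call with a number of a shift or a turn outside -1 to 1 is refused whole. A call with a gripper value outside its range is refused whole. The fingers move at their own pace and stop on an object; "squeeze" is the grip in N (left out, the last holds). Time passes only in rows, so rows that repeat a pose let the fingers close, or fill a call up. It gives the time, the measured TCP pose, the force, the opening and the grip force at its end, in the units of the state.
- manip.get_state(): the state, without advancing time (a new reading comes with each control period).
- manip.get_image(name): name is "side" or "top"; returns a dict with "pixels" (400x640x3 uint8, blue, green, red), "fx", "fy", "cx", "cy" (pixels), "D" ([k1, k2, p1, p2, k3] as OpenCV has them; the pictures are not rectified), "R" (3x3) and "t" (3): a world point X has camera coordinates R X + t. Camera axes: x right, y down, z forward; pixel columns grow to the right and rows downward; lengths in m; the calibration is good to about 2 mm. A picture is of the moment at which its call begins. There is no depth.
- manip.sign_off(): hands the job in; it is judged then, once.
The state is a dict: "clock": time; "qpos": joint angles; "qd": joint speeds; "effort": joint torques, N m; "position": TCP position; "ee_rot": TCP orientation; "contact_force": force on the tool from outside, world axes, zero at the start; "moment": the same for the moment, N m; "width": finger opening in m; "gripper_force": force on a finger pad.
Only numpy, scipy, OpenCV 4.12 (cv2) and the standard library are available. Lean on these libraries where they do the work, as an engineer would, in place of code of your own. Each camera call takes 0.05 s, during which the arm holds its last target. There are 200 camera calls.

## Working session

There is one attempt and no reset: what is moved stays moved. The work goes in short steps, Python scripts to look and compute and a tool call to move; the robot and the scene stay as the last step left them, time stands still between calls to the robot, and variables do not carry over. Pictures are saved under pics/ and viewed, at most 10 in all, crops included, and the job is handed in when it is done.

Besides the shell and the picture viewer there is one more tool, called after "Call:" by a JSON object that holds its "api" and its "payload". move_arm: Moves the arm, as the interface text tells. Scaled input: -1 to 1 covers 1 m each way for a shift and 360 degrees each way for a turn. Its arguments: {"type":"object","properties":{"steps":{"type":"array"},"squeeze":{"type":"number"}},"required":["steps"]}

```bash
mkdir -p pics; cat > h.py <<'E'
import numpy as np, cv2
from rig import manip
def K(im): return np.array([[im["fx"],0,im["cx"]],[0,im["fy"],im["cy"]],[0,0,1]])
def ray(im,uv,z):
    p=cv2.undistortPoints(np.array(uv,float).reshape(-1,1,2),K(im),np.array(im["D"],float)).reshape(-1,2)
    R=np.array(im["R"]);t=np.array(im["t"]);c=-R.T@t
    d=np.c_[p,np.ones(len(p))]@R
    return c+d*((z-c[2])/d[:,2])[:,None]
def proj(im,X):
    return cv2.projectPoints(np.array(X,float).reshape(-1,1,3),cv2.Rodrigues(np.array(im["R"],float))[0],np.array(im["t"],float),K(im),np.array(im["D"],float))[0].reshape(-1,2)
def blobs(px,lo,hi,amin=60):
    m=cv2.inRange(cv2.cvtColor(np.ascontiguousarray(px),cv2.COLOR_BGR2HSV),lo,hi)
    n,l,s,c=cv2.connectedComponentsWithStats(m)
    return [(s[i].tolist(),c[i].round(1).tolist()) for i in range(1,n) if s[i][4]>amin],l
E
python3 - <<'E'
from h import *
import pickle
a={}
for n in("top","side"):
    im=manip.get_image(n); a[n]=im; cv2.imwrite(f"pics/{n}0.png",im["pixels"])
    R=np.array(im["R"]);print(n,(-R.T@np.array(im["t"])).round(3),R.round(2).tolist(),im["fx"])
    print(blobs(im["pixels"],(5,120,80),(20,255,255))[0])
pickle.dump(a,open("im0.pkl","wb"))
print(manip.get_state())
E
```

```text
top [-0.181 -0.205  1.604] [[0.2, -0.98, -0.01], [-0.88, -0.17, -0.44], [0.43, 0.1, -0.9]] 497.37133632442055
[([277, 86, 10, 9, 62], [281.3, 90.0]), ([218, 103, 13, 18, 175], [224.7, 110.8]), ([258, 107, 17, 16, 197], [267.1, 114.4]), ([186, 136, 91, 84, 1968], [234.2, 181.0]), ([207, 170, 44, 27, 403], [224.6, 183.5]), ([343, 178, 15, 14, 99], [349.6, 184.3]), ([294, 188, 13, 17, 125], [300.5, 196.8]), ([436, 247, 14, 15, 95], [442.2, 254.5])]
side [-0.006 -0.101  1.037] [[0.08, -1.0, -0.01], [-0.87, -0.06, -0.49], [0.48, 0.05, -0.87]] 414.0878562984988
[([253, 57, 12, 15, 81], [258.9, 64.9]), ([182, 90, 18, 24, 294], [190.6, 100.9]), ([234, 91, 22, 19, 174], [245.6, 98.8]), ([149, 134, 112, 97, 1134], [205.9, 187.9]), ([347, 162, 18, 23, 249], [354.6, 173.3]), ([288, 182, 17, 22, 220], [296.4, 193.5]), ([181, 184, 23, 21, 260], [192.8, 195.4]), ([477, 237, 15, 18, 89], [484.8, 245.0])]
{'clock': 0.1, 'qpos': array([ 1.01301898e+00,  2.76569360e-01,  1.50600834e+00, -9.45926300e-06,
        1.36070490e+00, -1.20992946e-01]), 'qd': array([-1.69687795e-04, -7.88950702e-04, -8.35845470e-04,  1.21117389e-03,
        6.74088478e-05,  2.19149924e-04]), 'effort': array([-2.54976362e-05, -4.17699945e+01, -2.46405494e+01, -2.51249348e-04,
        5.80705891e-03, -4.44455480e-06]), 'position': array([0.24300991, 0.52063796, 0.24750402]), 'ee_rot': array([-2.76936609e-04,  2.16659248e-01,  9.76246924e-01, -7.98314604e-04]), 'contact_force': array([ 0.878859  , -0.72583427, -0.10350305]), 'moment': array([-0.02288204, -0.03985374,  0.01311482]), 'gripper_force': 0.0, 'width': 0.08534603972041063}
```

View pics/top0.png

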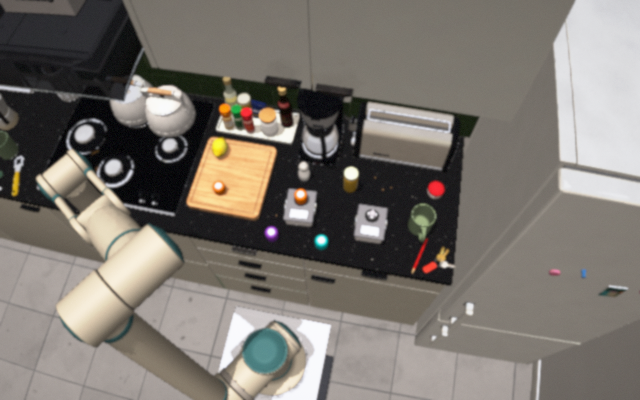

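View pics/side0.png

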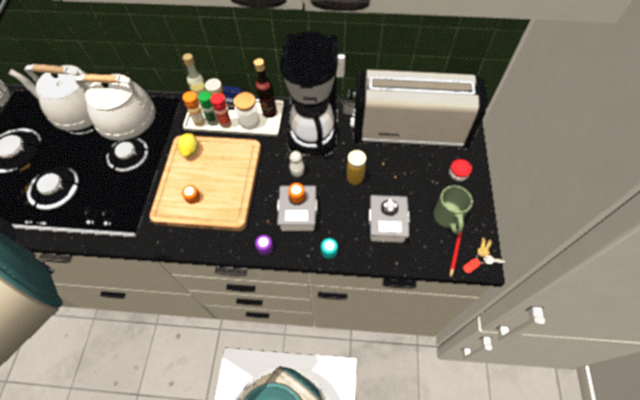

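The top view shows the cap on the board at (219,187), the capped box at (300,205) and the bare box at (371,222). In the side view they are at (191,194), (297,205) and (390,215). The cap candidates in the side view are:
- orange on the board (191,194)
- orange on the capped box (297,193)
- purple (264,244)
- turquoise (329,248)

Only the orange one on the board is loose and the right colour. I'll confirm that in a crop.

```bash
python3 - <<'E'
from h import *
import pickle
a=pickle.load(open("im0.pkl","rb"))
def crop(n,u,v,w=33,h=25):
    return cv2.resize(a[n]["pixels"][v-h:v+h,u-w:u+w],(400,300),interpolation=cv2.INTER_CUBIC)
cv2.imwrite("pics/c.png",np.vstack([np.hstack([crop("side",191,194),crop("side",390,215,40,30)]),np.hstack([crop("top",219,187),crop("top",371,222,40,30)])]))
px=a["side"]["pixels"]
for n,(u,v) in (("side",(191,194)),("top",(219,187))):
    im=a[n]; print(n,cv2.cvtColor(im["pixels"][v-12:v+13:3,u-14:u+15:2],cv2.COLOR_BGR2HSV)[:,:,:2].tolist())
E
```

```text
side [[[23, 94], [23, 91], [24, 89], [23, 90], [23, 92], [22, 95], [21, 102], [21, 101], [23, 95], [22, 95], [22, 98], [22, 102], [21, 101], [22, 97], [23, 96]], [[23, 95], [22, 95], [23, 92], [22, 94], [22, 108], [20, 140], [17, 160], [17, 161], [17, 145], [21, 110], [22, 99], [22, 100], [22, 104], [22, 105], [22, 104]], [[21, 107], [21, 102], [22, 107], [19, 155], [20, 75], [0, 0], [0, 0], [0, 0], [19, 91], [16, 199], [16, 135], [21, 107], [21, 108], [21, 109], [22, 103]], [[24, 88], [24, 88], [20, 124], [19, 158], [0, 0], [0, 0], [0, 0], [0, 0], [19, 43], [17, 211], [11, 195], [14, 135], [17, 118], [21, 106], [21, 107]], [[23, 91], [22, 94], [19, 130], [17, 201], [20, 70], [60, 1], [90, 1], [21, 52], [16, 187], [12, 219], [12, 230], [12, 165], [14, 131], [17, 124], [21, 101]], [[24, 82], [24, 87], [23, 93], [15, 147], [14, 217], [15, 215], [15, 219], [13, 224], [12, 223], [11, 206], [11, 215], [12, 180], [14, 132], [15, 125], [24, 89]], [[24, 83], [24, 83], [22, 94], [22, 102], [13, 147], [12, 212], [12, 224], [12, 216], [12, 225], [12, 227], [12, 206], [13, 143], [14, 129], [21, 
[... 1121 characters left out ...]
1], [16, 123], [17, 120], [17, 119]], [[21, 99], [21, 100], [20, 102], [18, 114], [14, 153], [14, 217], [13, 196], [13, 202], [14, 238], [14, 255], [13, 173], [14, 133], [17, 119], [18, 113], [19, 113]], [[18, 113], [18, 114], [19, 112], [18, 116], [17, 124], [13, 155], [13, 204], [13, 228], [13, 222], [12, 184], [13, 142], [15, 129], [17, 119], [18, 116], [18, 114]], [[18, 114], [19, 110], [19, 109], [20, 106], [19, 108], [19, 108], [18, 114], [16, 123], [17, 118], [18, 112], [18, 109], [19, 109], [19, 110], [19, 111], [19, 111]], [[21, 94], [21, 94], [21, 92], [21, 98], [20, 101], [20, 105], [19, 114], [18, 115], [18, 115], [18, 117], [18, 117], [19, 113], [19, 110], [19, 107], [20, 105]]]
```

View pics/c.png

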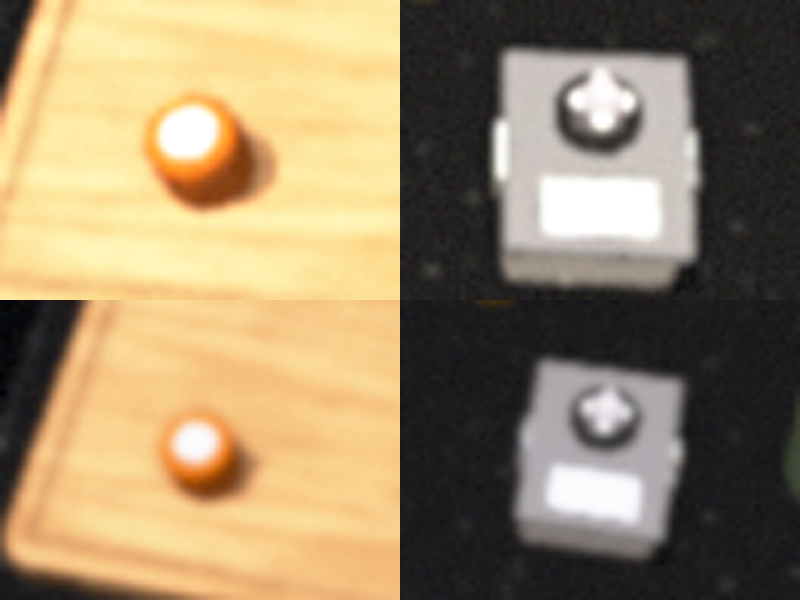

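The crop confirms it. The loose orange cap stands on the board at about (189,191) side and (218,185) top. The bare stud shows as a cross of four balls inside a black seal, near (390,205) side.

```bash
cat > meas.py <<'E'
from h import *
import pickle
a=pickle.load(open("im0.pkl","rb"))
def big(n,u,v,r):
    return cv2.resize(a[n]["pixels"][v-r:v+r,u-r:u+r],None,fx=8,fy=8,interpolation=cv2.INTER_CUBIC)
def back(c,u,v,r): return (np.array(c)+.5)/8-.5+[u-r,v-r]
def main_cnt(m,c0):
    m=cv2.morphologyEx(m,cv2.MORPH_OPEN,np.ones((5,5)))
    cs=cv2.findContours(m,cv2.RETR_EXTERNAL,cv2.CHAIN_APPROX_NONE)[0]
    cs=[c for c in cs if cv2.contourArea(c)>150]
    return min(cs,key=lambda c:abs(cv2.pointPolygonTest(c,c0,True)) if cv2.pointPolygonTest(c,c0,False)<0 else -cv2.contourArea(c))
for n,cap,stud in (("side",(190,193),(390,205)),("top",(218,186),(371,214))):
    im=a[n]
    u,v=cap;r=16;b=big(n,u,v,r);h=cv2.cvtColor(b,cv2.COLOR_BGR2HSV)
    w=main_cnt(cv2.inRange(h,(0,0,200),(179,70,255)),(128,120))
    (cx,cy),ax,_=cv2.fitEllipse(w); p=back((cx,cy),u,v,r)
    print(n,"cap white",p.round(2),(np.array(ax)/8).round(1),ray(im,p,.066).round(4))
    sat=main_cnt(cv2.inRange(h,(0,150,60),(19,255,255))|cv2.inRange(h,(0,0,200),(179,70,255)),(128,120))
    x,y,ww,hh=cv2.boundingRect(sat)
    print(" sil",back((x,y),u,v,r).round(2),back((x+ww,y+hh),u,v,r).round(2))
    # predicted silhouette centre for a cap at the white-centre estimate
    c=ray(im,p,.066)[0]; th=np.linspace(0,6.28,60)
    pts=np.vstack([np.c_[c[0]+rr*np.cos(th),c[1]+rr*np.sin(th),0*th+z] for rr,z in((.022,.066),(.022,.056),(.021,.028))])
    q=proj(im,pts);print(" pred",q.min(0).round(2),q.max(0).round(2))
    # lid: grey region
    u,v=stud;r=28;v+=6;b=big(n,u,v,r);g=cv2.cvtColor(b,cv2.COLOR_BGR2HSV)
    # stud cross
    s=r*8; w=main_cnt(cv2.inRange(g,(0,0,185),(179,60,255)),(s,s-48))
    x,y,ww,hh=cv2.boundingRect(w); M=cv2.moments(w)
    for nm,p in(("box",(x+ww/2,y+hh/2)),("cen",(M["m10"]/M["m00"],M["m01"]/M["m00"]))):
        p=back(p,u,v,r);print(" cross",nm,p.round(2),ww/8,hh/8,ray(im,p,.0725).round(4),ray(im,p,.083).round(4))
    d=main_cnt(cv2.inRange(g,(0,0,0),(179,255,75)),(s,s-48+60))
    m=cv2.inRange(g,(0,0,110),(179,255,255)); 
    k=max(cv2.findContours(m,cv2.RETR_EXTERNAL,cv2.CHAIN_APPROX_NONE)[0],key=cv2.contourArea)
    ap=cv2.approxPolyDP(cv2.convexHull(k),14,True).reshape(-1,2); ap=back(ap,u,v,r)
    print(" lidpoly",ap.round(1).tolist()); print(ray(im,ap,.055)[:,:2].round(4).tolist())
E
python3 meas.py
```

```text
side cap white [188.58 190.64] [8.3 9.8] [[0.536 0.319 0.066]]
 sil [183.81 186.31] [193.44 194.94]
 pred [180.49 183.77] [200.   204.02]
 cross box [388.62 215.62] 39.875 39.625 [[ 0.4961 -0.2248  0.0725]] [[ 0.4906 -0.2234  0.083 ]]
 cross cen [388.78 215.66] 39.875 39.625 [[ 0.496  -0.2252  0.0725]] [[ 0.4906 -0.2238  0.083 ]]
 lidpoly [[370.7, 195.1], [406.7, 196.9], [409.6, 219.4], [407.6, 236.6], [370.3, 238.4], [367.9, 211.2]]
[[0.5647, -0.1782], [0.566, -0.2759], [0.498, -0.2821], [0.448, -0.2759], [0.4356, -0.1801], [0.5145, -0.172]]
top cap white [217.77 185.23] [6.3 7. ] [[0.536  0.3192 0.066 ]]
 sil [214.31 182.06] [221.31 188.56]
 pred [211.61 179.72] [225.61 195.37]
 cross box [371.81 213.5 ] 9.25 8.875 [[ 0.5277 -0.2279  0.0725]] [[ 0.5228 -0.2277  0.083 ]]
 cross cen [371.77 213.46] 9.25 8.875 [[ 0.5278 -0.2277  0.0725]] [[ 0.523  -0.2276  0.083 ]]
 lidpoly [[359.2, 204.1], [386.6, 208.3], [386.8, 223.7], [383.1, 238.7], [379.6, 241.7], [355.6, 237.9], [354.6, 218.2]]
[[0.5629, -0.18], [0.5647, -0.2751], [0.5079, -0.2839], [0.4516, -0.2791], [0.4387, -0.2691], [0.4369, -0.1883], [0.5074, -0.1731]]
```

Call:
{"api": "move_arm", "payload": {"steps": [0,0,0,0.04,-0.028,0,1,0,0,0,0.08,-0.055,-0.01,1,0,0,0,0.12,-0.083,-0.03,1,0,0,0,0.16,-0.11,-0.05,1,0,0,0,0.2,-0.138,-0.07,1,0,0,0,0.24,-0.165,-0.085,1,0,0,0,0.27,-0.186,-0.1,1,0,0,0,0.293,-0.2016,-0.11,1,0,0,0,0.293,-0.2016,-0.1175,1,0,0,0,0.293,-0.2016,-0.1175,1], "squeeze": 60}}

```text
clock: 1.1
position: [0.5354, 0.3186, 0.129]
ee_rot: [-0.002, 0.217, 0.976, -0.001]
contact_force: [-1.0, -0.1, -1.0]
width: 0.0853
gripper_force: 0.0
```

```bash
python3 - <<'E'
from h import *
import pickle
a=pickle.load(open("im0.pkl","rb"));im=a["side"]
b=cv2.resize(im["pixels"][190:222,374:406],None,fx=8,fy=8,interpolation=cv2.INTER_CUBIC);g=cv2.cvtColor(b,cv2.COLOR_BGR2GRAY)
for th in(190,215,235):
    n,l,s,c=cv2.connectedComponentsWithStats(cv2.inRange(g,th,255))
    for i in range(1,n):
        if 500<s[i][4]: 
            p=(c[i]+.5)/8-.5+[374,190]; q=(s[i][:2]+s[i][2:4]/2)/8-.5+[374,190]
            print(th,s[i]/8,p.round(2),ray(im,p,.0725)[0].round(4),ray(im,q,.0725)[0].round(4))
m=manip.get_image("side");cv2.imwrite("pics/s1.png",cv2.resize(m["pixels"][100:250,100:300],(800,600),interpolation=cv2.INTER_CUBIC))
print(manip.get_state()["position"],manip.get_state()["clock"])
E
```

```text
190 [   0.       6.75    32.      25.25  4604.125] [389.55 209.43] [ 0.5146 -0.2272  0.0725] [ 0.5162 -0.227   0.0725]
215 [ 10.      8.25   12.875  12.625 665.25 ] [389.92 204.31] [ 0.53   -0.2281  0.0725] [ 0.5308 -0.2282  0.0725]
215 [  3.625  29.625  24.375   2.375 353.5  ] [388.43 220.57] [ 0.4817 -0.2243  0.0725] [ 0.4826 -0.2266  0.0725]
235 [ 10.25    8.75   12.375  11.875 531.125] [389.89 204.42] [ 0.5297 -0.228   0.0725] [ 0.5304 -0.2282  0.0725]
235 [  4.375  30.375  22.625   1.625 220.25 ] [388.23 220.87] [ 0.4807 -0.2238  0.0725] [ 0.4815 -0.2262  0.0725]
[0.53511748 0.31938128 0.1298972 ] 1.15
```

View pics/s1.png

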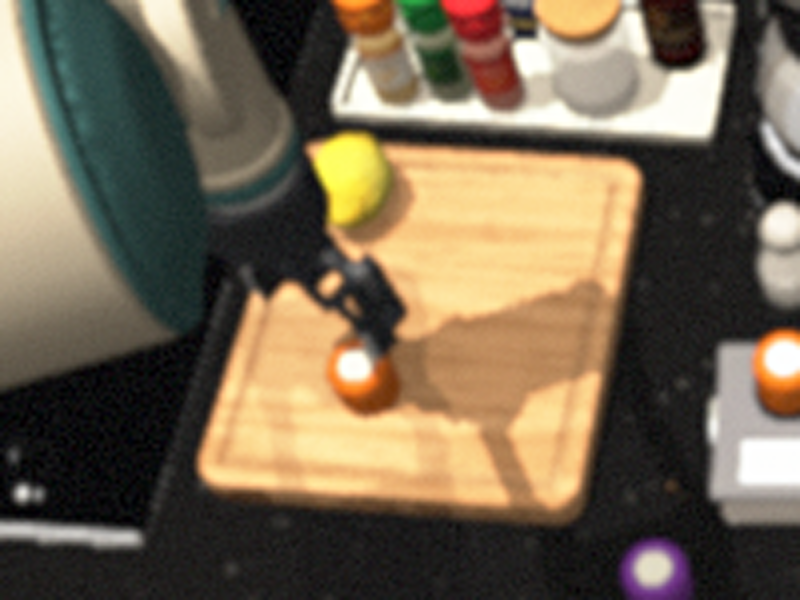

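The cap is undisturbed at about (360,370) in the crop, with a finger just above it. Next: descend and grip.

Call:
{"api": "move_arm", "payload": {"steps": [0,0,0,0,0,-0.03,1,0,0,0,0,0,-0.055,1,0,0,0,0,0,-0.073,1,0,0,0,0,0,-0.073,1,0,0,0,0,0,-0.073,-1,0,0,0,0,0,-0.073,-1,0,0,0,0,0,-0.073,-1,0,0,0,0,0,-0.073,-1,0,0,0,0,0,-0.073,-1,0,0,0,0,0,-0.073,-1], "squeeze": 70}}

```text
clock: 2.15
position: [0.5373, 0.3202, 0.0599]
ee_rot: [0.001, 0.217, 0.976, 0.001]
contact_force: [-1.5, 1.2, 6.7]
width: 0.042
gripper_force: 70.7
```

```bash
python3 - <<'E'
from h import *
m=manip.get_image("side");cv2.imwrite("pics/s2.png",cv2.resize(m["pixels"][155:230,150:250],(800,600),interpolation=cv2.INTER_CUBIC))
s=manip.get_state();print({k:s[k] for k in("position","contact_force","moment","width","gripper_force","ee_rot")})
E
```

```text
{'position': array([0.5372329 , 0.32018111, 0.05983736]), 'contact_force': array([-0.82035714,  0.99197676,  6.79915158]), 'moment': array([0.00897559, 0.16942098, 0.05163854]), 'width': 0.04153976105256884, 'gripper_force': 70.66856497200206, 'ee_rot': array([0.00124081, 0.21672385, 0.97623132, 0.00127734])}
```

View pics/s2.png

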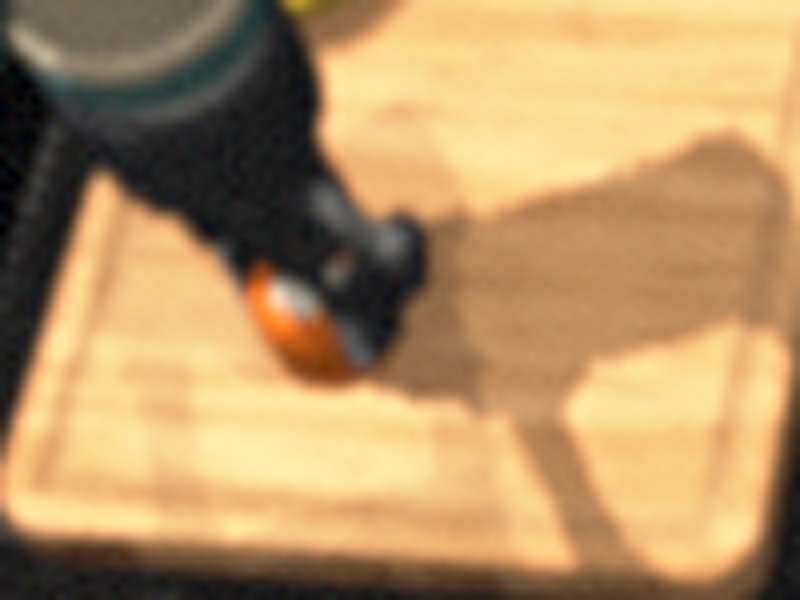

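The cap sits square between the jaws at about (310,320) in the crop. Next: lift.

Call:
{"api": "move_arm", "payload": {"steps": [0,0,0,0,0,0.02,-1,0,0,0,0,0,0.05,-1,0,0,0,0,0,0.09,-1,0,0,0,0,0,0.13,-1,0,0,0,0,-0.02,0.16,-1,0,0,0,0,-0.05,0.17,-1,0,0,0,0,-0.09,0.17,-1,0,0,0,0,-0.13,0.17,-1,0,0,0,0,-0.17,0.17,-1,0,0,0,0,-0.21,0.17,-1], "squeeze": 80}}

```text
clock: 3.2
position: [0.536, 0.1079, 0.2284]
ee_rot: [0.001, 0.217, 0.976, 0.0]
contact_force: [0.6, -0.6, -0.2]
width: 0.0415
gripper_force: 80.9
```

Call:
{"api": "move_arm", "payload": {"steps": [0,0,0,0,-0.04,0,-1,0,0,0,0,-0.08,0,-1,0,0,0,0,-0.12,0,-1,0,0,0,0,-0.16,0,-1,0,0,0,0,-0.2,0,-1,0,0,0,0,-0.24,0,-1,0,0,0,-0.003,-0.28,0,-1,0,0,0,-0.008,-0.31,0,-1,0,0,0,-0.008,-0.337,0,-1,0,0,0,-0.008,-0.337,0,-1]}}

```text
clock: 4.2
position: [0.5282, -0.2312, 0.228]
ee_rot: [0.001, 0.219, 0.976, -0.001]
contact_force: [-0.8, 1.2, 0.1]
width: 0.0415
gripper_force: 80.9
```

```bash
python3 - <<'E'
from h import *
s=manip.get_state();print({k:s[k].round(4) if hasattr(s[k],'round') else s[k] for k in("clock","position","contact_force","moment","width","gripper_force","ee_rot","qpos")})
a=manip.get_image("side");b=manip.get_image("top")
p=s["position"]
tiles=[]
for m in(a,b):
    u,v=proj(m,[[p[0],p[1],.15]])[0].round().astype(int)
    print(u,v,proj(m,[[.528,-.228,.0725],[*p[:2],p[2]+.007],[*p[:2],p[2]-.031]]).round(1).tolist())
    tiles.append(cv2.resize(m["pixels"][v-40:v+40,u-27:u+26],(397,600),interpolation=cv2.INTER_CUBIC))
cv2.imwrite("pics/s3.png",np.hstack(tiles))
E
```

```text
{'clock': 4.2, 'position': array([ 0.5282, -0.2312,  0.228 ]), 'contact_force': array([-0.8249,  1.2312,  0.1268]), 'moment': array([ 0.0675, -0.023 ,  0.0307]), 'width': 0.041482984856388634, 'gripper_force': 80.92439892701805, 'ee_rot': array([ 7.000e-04,  2.185e-01,  9.758e-01, -1.000e-03]), 'qpos': array([-5.3240e-01,  2.8920e-01,  1.5369e+00, -1.6000e-03,  1.3135e+00,
       -1.6622e+00])}
395 190 [[389.9, 205.0], [400.6, 171.3], [398.2, 180.1]]
375 204 [[371.9, 213.4], [377.3, 191.9], [376.2, 197.3]]
```

View pics/s3.png

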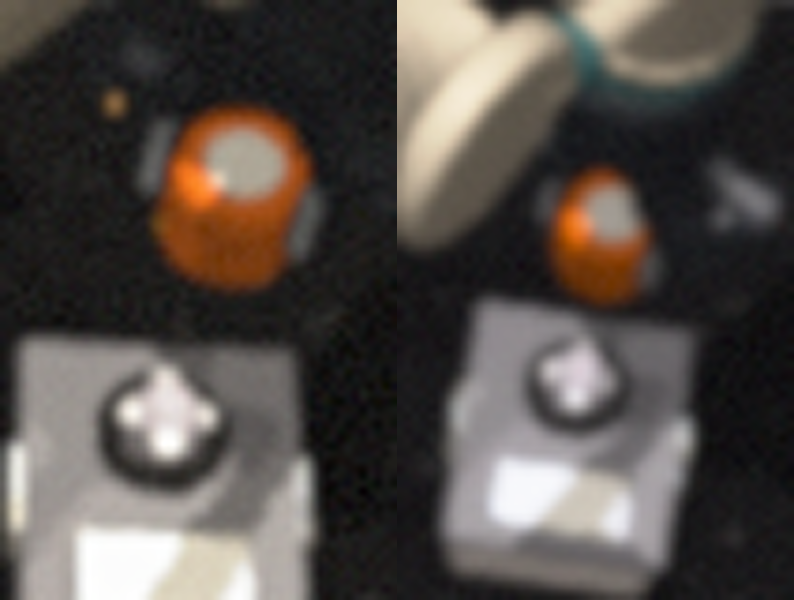

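The cap hangs upright, centred on the TCP. Its top label is at about (400.7,171.7) side and (376.7,192.4) top, which matches the prediction. I'll lower it to just above the stud and recheck the alignment.

Call:
{"api": "move_arm", "payload": {"steps": [0,0,0,0,0,-0.02,-1,0,0,0,0,0,-0.045,-1,0,0,0,0,0,-0.07,-1,0,0,0,0,0,-0.09,-1,0,0,0,0,0,-0.1,-1,0,0,0,0,0,-0.102,-1,0,0,0,0,0,-0.102,-1,0,0,0,0,0,-0.102,-1,0,0,0,0,0,-0.102,-1,0,0,0,0,0,-0.102,-1]}}

```text
clock: 5.3
position: [0.5287, -0.2278, 0.1267]
ee_rot: [0.001, 0.217, 0.976, -0.0]
contact_force: [0.2, -0.6, -0.6]
width: 0.0414
gripper_force: 80.9
```

```bash
python3 - <<'E'
from h import *
s=manip.get_state();print({k:s[k].round(4) if hasattr(s[k],'round') else s[k] for k in("clock","position","contact_force","moment","width","ee_rot")})
p=s["position"]
tiles=[]
for n in("side","top"):
    m=manip.get_image(n)
    u,v=proj(m,[[p[0],p[1],.1]])[0].round().astype(int)
    print(u,v,proj(m,[[.528,-.228,.0725],[*p[:2],p[2]+.006],[*p[:2],p[2]-.032]]).round(1).tolist())
    # label: low-saturation ellipse enclosed in orange
    r=20;b=cv2.resize(m["pixels"][v-r:v+r,u-r:u+r],None,fx=8,fy=8,interpolation=cv2.INTER_CUBIC);h=cv2.cvtColor(b,cv2.COLOR_BGR2HSV)
    c,l,st,ce=cv2.connectedComponentsWithStats(cv2.inRange(h,(5,140,60),(22,255,255)))
    for i in range(1,c):
        if st[i][4]>800: print("orange",(st[i][:2]/8+[u-r-.5,v-r-.5]).round(2),(st[i][2:4]/8).round(2))
    tiles.append(cv2.resize(m["pixels"][v-40:v+40,u-27:u+26],(397,600),interpolation=cv2.INTER_CUBIC))
    th=np.linspace(0,6.28,60)
    q=proj(m,np.vstack([np.c_[p[0]+rr*np.cos(th),p[1]+rr*np.sin(th),0*th+p[2]+z] for rr,z in((.022,.006),(.022,-.004),(.021,-.032))]))
    print("pred",q.min(0).round(2),np.ptp(q,axis=0).round(2))
cv2.imwrite("pics/s4.png",np.hstack(tiles))
E
```

```text
{'clock': 5.3, 'position': array([ 0.5287, -0.2278,  0.1267]), 'contact_force': array([ 0.1826, -0.6255, -0.5959]), 'moment': array([ 0.0024, -0.0583, -0.0703]), 'width': 0.04138952950103738, 'ee_rot': array([ 8.000e-04,  2.167e-01,  9.762e-01, -2.000e-04])}
391 200 [[389.9, 205.0], [393.0, 193.4], [390.9, 200.7]]
orange [382.75 185.62] [18.25 21.62]
pred [382.81 185.87] [18.92 21.94]
373 210 [[371.9, 213.4], [373.4, 205.7], [372.4, 210.5]]
orange [365.88 200.12] [12.38 15.62]
pred [366.11 199.61] [13.97 16.64]
```

View pics/s4.png

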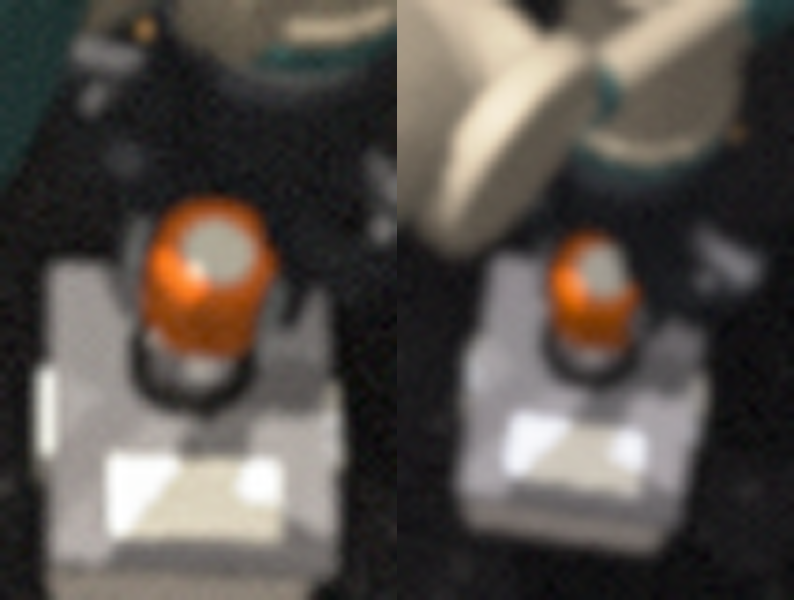

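The cap (side label at about (393,193)) is centred over the stud, with measured and predicted outlines agreeing to about 0.3 px in the side view and 1 px in the top view. Next: press down slowly.

Call:
{"api": "move_arm", "payload": {"steps": [0,0,0,0,0,-0.003,-1,0,0,0,0,0,-0.006,-1,0,0,0,0,0,-0.009,-1,0,0,0,0,0,-0.011,-1,0,0,0,0,0,-0.013,-1,0,0,0,0,0,-0.015,-1,0,0,0,0,0,-0.016,-1,0,0,0,0,0,-0.017,-1,0,0,0,0,0,-0.017,-1,0,0,0,0,0,-0.017,-1]}}

```text
clock: 6.4
position: [0.5285, -0.2279, 0.1091]
ee_rot: [0.0, 0.217, 0.976, -0.0]
contact_force: [0.6, -0.8, 1.2]
width: 0.0412
gripper_force: 81.0
```

Call:
{"api": "move_arm", "payload": {"steps": [0,0,0,0,0,-0.001,-1,0,0,0,0,0,-0.002,-1,0,0,0,0,0,-0.003,-1,0,0,0,0,0,-0.004,-1,0,0,0,0,0,-0.005,-1,0,0,0,0,0,-0.006,-1,0,0,0,0,0,-0.007,-1,0,0,0,0,0,-0.008,-1,0,0,0,0,0,-0.008,-1,0,0,0,0,0,-0.008,-1]}}

```text
clock: 7.4
position: [0.5284, -0.2279, 0.1006]
ee_rot: [0.0, 0.217, 0.976, -0.0]
contact_force: [1.1, -1.3, 0.1]
width: 0.0416
gripper_force: 81.3
```

Call:
{"api": "move_arm", "payload": {"steps": [0,0,0,0,0,-0.001,-1,0,0,0,0,0,-0.002,-1,0,0,0,0,0,-0.003,-1,0,0,0,0,0,-0.004,-1,0,0,0,0,0,-0.005,-1,0,0,0,0,0,-0.006,-1,0,0,0,0,0,-0.007,-1,0,0,0,0,0,-0.008,-1,0,0,0,0,0,-0.009,-1,0,0,0,0,0,-0.009,-1]}}

```text
clock: 8.4
position: [0.5283, -0.2271, 0.0925]
ee_rot: [0.0, 0.217, 0.976, 0.0]
contact_force: [-1.1, 1.0, 1.6]
width: 0.0414
gripper_force: 82.0
```

Call:
{"api": "move_arm", "payload": {"steps": [0,0,0,0,0,-0.001,-1,0,0,0,0,0,-0.002,-1,0,0,0,0,0,-0.003,-1,0,0,0,0,0,-0.004,-1,0,0,0,0,0,-0.004,-1,0,0,0,0,0,-0.005,-1,0,0,0,0,0,-0.005,-1,0,0,0,0,0,-0.006,-1,0,0,0,0,0,-0.006,-1,0,0,0,0,0,-0.006,-1]}}

```text
clock: 9.4
position: [0.5284, -0.2272, 0.0886]
ee_rot: [0.001, 0.217, 0.976, 0.0]
contact_force: [-4.5, 3.6, 18.2]
width: 0.0414
gripper_force: 83.9
```

```bash
python3 - <<'E'
from h import *
tiles=[];p=np.array([.5284,-.2275,.0970])
th=np.linspace(0,6.28,60)
for n in("side","top"):
    m=manip.get_image(n)
    u,v=proj(m,[[p[0],p[1],.08]])[0].round().astype(int)
    r=20;b=cv2.resize(m["pixels"][v-r:v+r,u-r:u+r],None,fx=8,fy=8,interpolation=cv2.INTER_CUBIC);h=cv2.cvtColor(b,cv2.COLOR_BGR2HSV)
    c,l,st,ce=cv2.connectedComponentsWithStats(cv2.inRange(h,(5,140,60),(22,255,255)))
    for i in range(1,c):
        if st[i][4]>800: print("orange",(st[i][:2]/8+[u-r-.5,v-r-.5]).round(2),(st[i][2:4]/8).round(2))
    for top in(.097,.103,.115):
        q=proj(m,np.vstack([np.c_[p[0]+rr*np.cos(th),p[1]+rr*np.sin(th),0*th+top+z] for rr,z in((.022,0),(.022,-.01),(.021,-.038))]))
        print(top,"pred",q.min(0).round(2),np.ptp(q,axis=0).round(2))
    tiles.append(cv2.resize(m["pixels"][v-30:v+30,u-20:u+20],(400,600),interpolation=cv2.INTER_CUBIC))
cv2.imwrite("pics/s5.png",np.hstack(tiles))
s=manip.get_state();print({k:s[k].round(4) if hasattr(s[k],'round') else s[k] for k in("clock","position","contact_force","moment","width","gripper_force")})
E
```

```text
orange [380.75 193.  ] [17.62 21.62]
0.097 pred [381.13 192.99] [18.32 21.24]
0.103 pred [381.39 191.84] [18.42 21.36]
0.115 pred [381.91 189.49] [18.62 21.59]
orange [365.   205.25] [11.75 15.62]
0.097 pred [365.24 204.31] [13.69 16.28]
0.103 pred [365.37 203.54] [13.73 16.34]
0.115 pred [365.62 201.99] [13.83 16.46]
{'clock': 9.5, 'position': array([ 0.5284, -0.2272,  0.0886]), 'contact_force': array([-4.0474,  3.1619, 18.0893]), 'moment': array([ 0.5491,  0.6531, -0.0227]), 'width': 0.04117003045836556, 'gripper_force': 83.87598233297467}
```

View pics/s5.png

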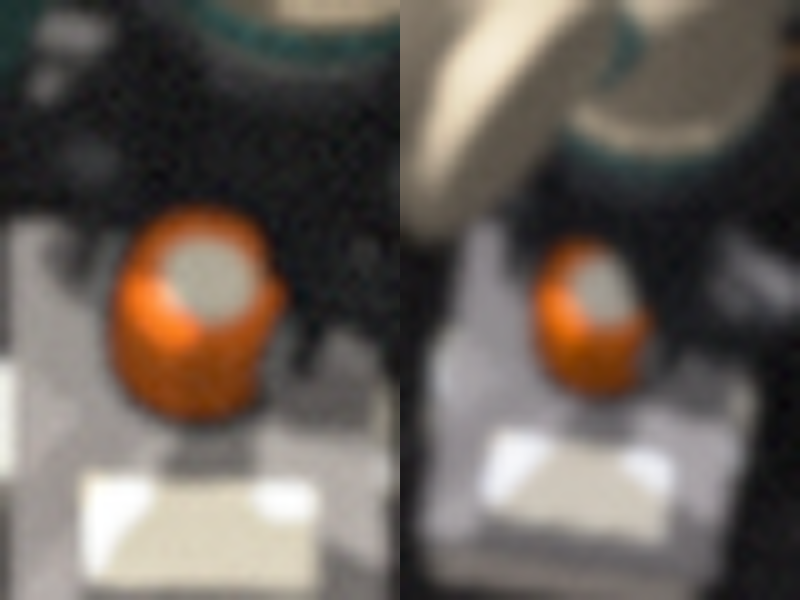

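The cap covers the seal at about (393,198) side and (371,213) top. Its outline matches a top height of 97 mm, which means seated with the seal squeezed, and the push is steady at 18 N. Handing in.

```bash
python3 -c "
from rig import manip
print(manip.sign_off())"
```

```text
the job is handed in; nothing more can be done
None
```

The loose orange cap is on the bare stud, seated over the balls with the seal squeezed and the gripper still pressing at about 18 N; I handed the job in after about 9.5 s, no verdict came back, and I judged the click from cap height and force because I didn't see the force peak itself.

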